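# Weigh out a charge of casting alloy

## Task

Weigh out a charge of silver-coloured casting alloy in the dental workshop: put silver ingots in the spring scale's pan one at a time, setting each down gently and letting the pan settle, until the black pointer has come down to the red mark. Then stop, with any spare ingot left out of the pan.

Things in the scene. Friction and masses are not known exactly. Their poses are not given: they have to be found in the camera images.
- pan: Steel pan of a spring scale: flat floor 158 mm across, rim 180 mm across, 7 mm above the floor. Origin: centre of the floor's top face; z up. Floor 150 mm above the bench when empty; each ingot sinks it straight down about 20 mm (spring 59 N/m). Its black pointer, level with the floor, runs along a white plate (132 mm to its +y, top at 165 mm); it is on the red mark when the floor is at 110 mm.
- ingot_a_mid (a point): Silver-coloured casting-alloy ingot A: plain upright cylinder, 25 mm diameter, 32 mm tall, about 120 g, loose on a 3 mm dark blue-grey mat. This point is its centre, 16 mm above its underside. The three silver ingots are alike; a copper-coloured one of the same size, standing among them, is another alloy and not wanted.
- ingot_b_mid (a point): Silver-coloured casting-alloy ingot B: plain upright cylinder, 25 mm diameter, 32 mm tall, about 120 g, loose on a 3 mm dark blue-grey mat. This point is its centre, 16 mm above its underside. The three silver ingots are alike; a copper-coloured one of the same size, standing among them, is another alloy and not wanted.
- ingot_c_mid (a point): Silver-coloured casting-alloy ingot C: plain upright cylinder, 25 mm diameter, 32 mm tall, about 120 g, loose on a 3 mm dark blue-grey mat. This point is its centre, 16 mm above its underside. The three silver ingots are alike; a copper-coloured one of the same size, standing among them, is another alloy and not wanted.
Things that resemble listed ones, but are neither listed nor needed, are in the scene too. What is shaped like the part that bears ingot_c_mid but turquoise or yellow is not meant.

How it is judged:
On the way:
1. one silver ingot lies in the pan, which has sunk about half-way to the mark (floor 120 to 140 mm above the bench) and settled, the fingers not touching the pan, for 0.3 s (((horizontal distance between ingot_a_mid and pan below 0.085 m and z of ingot_a_mid in the frame of pan between 0.004 and 0.06 m) or (horizontal distance between ingot_b_mid and pan below 0.085 m and z of ingot_b_mid in the frame of pan between 0.004 and 0.06 m) or (horizontal distance between ingot_c_mid and pan below 0.085 m and z of ingot_c_mid in the frame of pan between 0.004 and 0.06 m)) and height (world z) of pan between 0.12 and 0.14 m and linear speed of pan below 0.03 m/s and contact force between the fingers and pan below 0.3 N), for 0.3 s.
At the end, for the whole second after the job is handed in: Two silver ingots lie in the pan (centres within 85 mm of its axis and 4 to 60 mm above its floor), and the pan is at rest (slower than 20 mm/s) with its pointer within 10 mm of the red mark (floor 100 to 120 mm above the bench), which leaves the third ingot out of the pan ((((horizontal distance between ingot_a_mid and pan below 0.085 m and z of ingot_a_mid in the frame of pan between 0.004 and 0.06 m) and (horizontal distance between ingot_b_mid and pan below 0.085 m and z of ingot_b_mid in the frame of pan between 0.004 and 0.06 m)) or ((horizontal distance between ingot_a_mid and pan below 0.085 m and z of ingot_a_mid in the frame of pan between 0.004 and 0.06 m) and (horizontal distance between ingot_c_mid and pan below 0.085 m and z of ingot_c_mid in the frame of pan between 0.004 and 0.06 m)) or ((horizontal distance between ingot_b_mid and pan below 0.085 m and z of ingot_b_mid in the frame of pan between 0.004 and 0.06 m) and (horizontal distance between ingot_c_mid and pan below 0.085 m and z of ingot_c_mid in the frame of pan between 0.004 and 0.06 m))) and height (world z) of pan between 0.1 and 0.12 m and linear speed of pan below 0.02 m/s); the robot touches nothing.
It fails at once if an ingot dropped or slammed into the pan (the pan moves faster than 0.3 m/s) (linear speed of pan above 0.3 m/s).
It also fails if it takes over 64 s, if anything falls off the work surface, if the arm or the gripper's body presses on something with over 40 N, if the wrist force passes 120 N, or if a joint passes its speed limit or range.

## Robot

A 6-joint arm with a two-finger parallel gripper is mounted at the origin on the work surface. World frame = base frame: x ahead of the robot, y to its left, z up, the work surface at z = 0. Lengths are in m, angles in rad, forces in N, time in s.
With the tool pointing down it reaches from about 0.4 to 0.825 m from the base axis. Payload 7 kg.
Tool frame: the origin (TCP) lies on the centre line of the jaws, within the pads' length; the fingertips stand arm.nose_length ahead of it and the grasp point (between the pads) is the TCP (arm.nose_length is the distance from the TCP to the fingertips, in m); z points along the fingers, y is the line along which they close (so a half turn about z gives the same grasp; the last joint's range is limited). The gripper opens to 88 mm and grips with 3 to 60 N. Pads are 19 mm wide; open, the fingers measure 130 mm over their backs; the gripper's body (78 mm by 193 mm) begins 47 mm behind the grasp point.
Start: joints at [-0.935, 0.359, 0.012, 0, -1.224, -0.288], TCP at [0.23, -0.635, 0.246] pointing down, gripper open.
Joint ranges: [-3.07, 3.07], [-1.43, 2.12], [-1.02, 1.25], [-3.03, 1.67], [-3.05, -0], [-3.03, 3.03]. Speed limits (rad/s): [2.39, 2.39, 3.01, 3.14, 3.14, 3.14].

## Interface

Orientations are given as [roll, pitch, yaw] about the fixed x, y, z axes, in that order (R = Rz(yaw) Ry(pitch) Rx(roll)).
In Python, from rig import arm, vision, workorder gives the robot as it stands.
- The arm moves only by the tool servo_tool, never from a script. Its argument "plan" is a list that holds one entry, the list of rows, each a list of 7 numbers: the closure, from 0 (fully open) to 1 (shut), then the shift along the world's x, y, z in m, then the turn, a rotation vector about the world's x, y, z in rad. In form: [[[grip, tx, ty, tz, ax, ay, az], ...]]. A call has 1 to 20 rows; each row shifts and turns the commanded pose from where the row before left it; what a row does not reach is not made up. A row lasts 1/10 s, in which the tool goes at most 50 mm and 8.59 degrees, less where a joint would pass 70% of its speed; a pose out of reach is approached as far as the arm can. A call with a gripper value outside its range is refused whole. The fingers move at their own pace and stop on an object; the grip force is fixed at half the most. Time passes only in rows, so rows that do not move let the fingers close. It gives the time, the measured TCP pose, the force, the opening and the grip force at its end, in the units of the state.
- arm.read_state(): the state, without advancing time (a new reading comes with each control period).
- vision.snapshot(name): name is "side" or "top" or "wrist"; returns (picture, depth): 384x512x3 uint8, red, green, blue; 384x512 float32, m along the optical axis (not along the pixel's ray), 0 where there is no reading.
- vision.camera_params(name): a dict with "fx", "fy", "cx", "cy" (pixels), "k1" (the pictures are not rectified: a ray, as slopes to the right and down, at radius r is drawn at 1 + k1 r^2 times it, then the intrinsics apply), "world_to_cam" (4x4, takes a point from world to camera coordinates); the wrist camera has in their place "mount" (4x4, takes a point from camera to tool coordinates, whose origin is the TCP and whose axes are the flange's). Camera axes: x right, y down, z forward; pixel columns grow to the right and rows downward; lengths in m; the calibration is good to about 2 mm. A picture is of the moment at which its call begins: read the wrist's pose just before it. camera_params takes no time and is no camera call.
- workorder.job_done(): hands the job in; it is judged then, once.
The state is a dict: "clock": time; "joint_positions": joint angles; "qd": joint speeds; "joint_efforts": joint torques, N m; "eef_pos": TCP position; "ee_rot": TCP orientation; "force": force on the tool from outside, world axes, zero at the start; "moment": the same for the moment, N m; "opening": opening from 0.0 (shut) to 1.0 (fully open); "grasp_force": force on a finger pad.
Only numpy, scipy, OpenCV 4.12 (cv2) and the standard library are available. Lean on these libraries where they do the work, as an engineer would, in place of code of your own. Each camera call takes 0.05 s, during which the arm holds its last target. There are 200 camera calls.

## Working session

There is one attempt and no reset: what is moved stays moved. The work goes in short steps, Python scripts to look and compute and a tool call to move; the robot and the scene stay as the last step left them, time stands still between calls to the robot, and variables do not carry over. Pictures are saved under pics/ and viewed, at most 10 in all, crops included, and the job is handed in when it is done.

Besides the shell and the picture viewer there is one more tool, called after "Request:" as name(argument=value, ...) on one line, values as JSON. servo_tool: Moves the arm, as the interface text tells. Its arguments: {"type":"object","properties":{"plan":{"type":"array"}},"required":["plan"]}

```bash
mkdir -p pics
cat > h.py <<'E'
import numpy as np, cv2
from rig import arm, vision, workorder
from scipy.spatial.transform import Rotation as R
def T(name):
    p=vision.camera_params(name)
    if 'mount' in p:
        s=arm.read_state(); M=np.eye(4); M[:3,:3]=R.from_euler('xyz',s['ee_rot']).as_matrix() if len(s['ee_rot'])==3 else np.array(s['ee_rot']).reshape(3,3); M[:3,3]=s['eef_pos']
        return p, M@np.array(p['mount'])
    return p, np.linalg.inv(np.array(p['world_to_cam']))
def ray(pt,uv):
    p,M=pt; K=np.array([[p['fx'],0,p['cx']],[0,p['fy'],p['cy']],[0,0,1.]])
    q=cv2.undistortPoints(np.array([[uv]],float),K,np.array([p['k1'],0,0,0.]))[0,0]
    return M[:3,3], M[:3,:3]@np.array([q[0],q[1],1.])
def onplane(pt,uv,z):
    o,d=ray(pt,uv); return o+d*(z-o[2])/d[2]
def depthpt(pt,uv,D):
    o,d=ray(pt,uv); return o+d*D[int(round(uv[1])),int(round(uv[0]))]
E
python3 - <<'E'
from h import *
print(arm.read_state(), arm.nose_length)
ims=[]
for n in('top','side'):
    pt=T(n); im,d=vision.snapshot(n); np.savez(f'{n}0.npz',im=im,d=d,M=pt[1]); 
    ims.append(im)
    print(n,pt)
cv2.imwrite('pics/a.png',cv2.resize(ims[0],(800,600),interpolation=cv2.INTER_CUBIC)[:,:,::-1])
cv2.imwrite('pics/b.png',cv2.resize(ims[1],(800,600),interpolation=cv2.INTER_CUBIC)[:,:,::-1])
E
```

```text
{'clock': 0.0, 'joint_positions': array([-9.34886416e-01,  3.59441086e-01,  1.10426555e-02, -3.85432469e-04,
       -1.22414064e+00, -2.88120483e-01]), 'qd': array([ 0.00082761, -0.00059833,  0.00050448,  0.00198476,  0.00132502,
       -0.00029715]), 'joint_efforts': array([ 6.70111112e-04, -5.82719100e+01,  2.93068779e+01,  6.99743852e+00,
        6.96397852e-03, -1.84136634e-04]), 'eef_pos': array([ 0.22988282, -0.63413303,  0.24457423]), 'ee_rot': array([ 3.13981879e+00, -1.47864063e-04, -2.79393436e+00]), 'force': array([0.09164999, 0.48486517, 0.23895008]), 'moment': array([-0.0371224 , -0.00062819,  0.03524558]), 'grasp_force': 0.0, 'opening': 0.996384396824851} 0.019
top ({'fx': 494.78652742575105, 'fy': 494.78652742575105, 'cx': 252.40813983538206, 'cy': 195.58763276202058, 'k1': -0.07853616142645446, 'world_to_cam': array([[-0.02589501, -0.99964987, -0.00543939,  0.01313448],
       [-0.99310372,  0.02634705, -0.11424027,  0.49063532],
       [ 0.11434359,  0.00244362, -0.99343826,  1.16562455],
       [ 0.        ,  0.        ,  0.        ,  1.        ]])}, array([[-0.0258
[... 176 characters left out ...]
 0.        ,  0.        ,  0.        ,  1.        ]]))
side ({'fx': 387.8506676848416, 'fy': 387.8506676848416, 'cx': 260.79892920687263, 'cy': 196.94813641713992, 'k1': -0.04615227703779824, 'world_to_cam': array([[ 0.80715113, -0.5901373 , -0.01565329, -0.34471603],
       [-0.44070908, -0.58470702, -0.68109706,  0.28000427],
       [ 0.39278819,  0.55664681, -0.7320258 ,  0.75045248],
       [ 0.        ,  0.        ,  0.        ,  1.        ]])}, array([[ 0.80715113, -0.44070908,  0.39278819,  0.10686949],
       [-0.5901373 , -0.58470702,  0.55664681, -0.4574463 ],
       [-0.01565329, -0.68109706, -0.7320258 ,  0.73466472],
       [ 0.        ,  0.        ,  0.        ,  1.        ]]))
```

View pics/a.png

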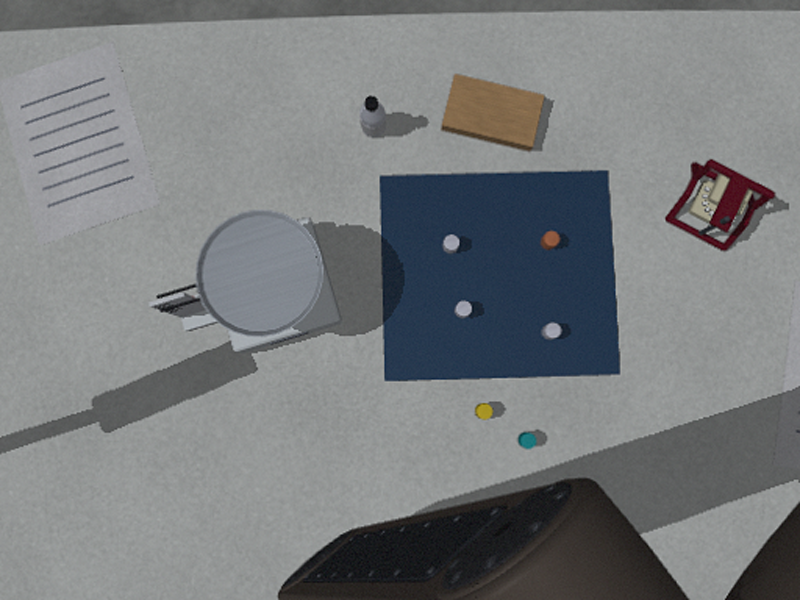

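View pics/b.png

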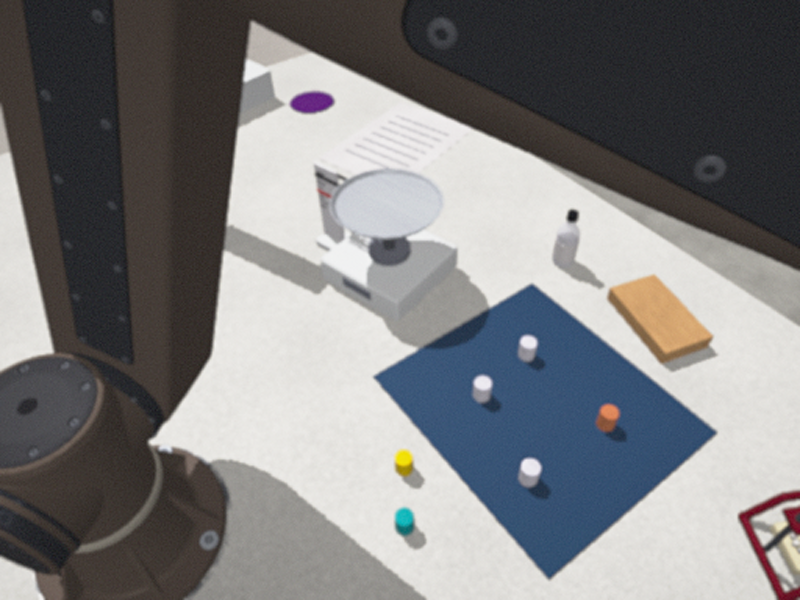

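The top view shows three silver ingots at (452,243), (463,309) and (552,330). The copper one, not wanted, is at (551,239), and the yellow and turquoise decoys are off the mat at (484,411) and (528,440). The pan is centred near (261,272), with the pointer plate to its left (+y).

Run:
```python
from h import *
for n,sc in(('top',[(452,243),(463,309),(552,330),(551,239)]),('side',[(528,348),(482,389),(530,472),(608,418)])):
    z=np.load(n+'0.npz'); im,d=z['im'],z['d']; pt=T(n)
    hsv=cv2.cvtColor(im,cv2.COLOR_RGB2HSV)
    for u,v in sc:
        u/=1.5625;v/=1.5625
        # not-blue & bright
        roi=np.zeros(d.shape,bool); roi[int(v)-16:int(v)+17,int(u)-16:int(u)+17]=1
        m=roi&(im[:,:,0]>90)
        vv,uu=np.nonzero(m); dd=d[m]
        P=np.array([depthpt(pt,(a,b),d) for a,b in zip(uu,vv)])
        top=P[P[:,2]>0.031]
        print(n,len(P),'rgb',im[m].mean(0).round(),'top',((top.max(0)+top.min(0))/2).round(4),'onplane mask ctr z=.02',onplane(pt,(uu.mean(),vv.mean()),.024).round(4))
z=np.load('top0.npz'); pt=T('top'); d=z['d']
P=[depthpt(pt,(u,v),d) for v in range(120,230) for u in range(110,225)]
P=np.array(P); r=P[(P[:,2]>.14)&(P[:,2]<.175)&(P[:,1]<0.34)]
c,rad=cv2.minEnclosingCircle(r[:,:2].astype(np.float32)); print('pan',c,rad,np.median(r[:,2]),r.min(0),r.max(0))
im=z['im']; cv2.imwrite('pics/c.png',cv2.resize(im[130:235,80:400],(800,262),interpolation=cv2.INTER_CUBIC)[:,:,::-1])
```

```text
top 90 rgb [145. 147. 159.] top [ 0.4767 -0.0517  0.6235] onplane mask ctr z=.02 [ 0.5887 -0.0899  0.024 ]
top 88 rgb [149. 151. 163.] top [ 0.4835 -0.1054  0.0365] onplane mask ctr z=.02 [ 0.4844 -0.1054  0.024 ]
top 96 rgb [143. 145. 156.] top [ 0.4464 -0.241   0.0361] onplane mask ctr z=.02 [ 0.4466 -0.2412  0.024 ]
top 92 rgb [130.  82.  60.] top [ 0.4776 -0.1298  0.6226] onplane mask ctr z=.02 [ 0.591  -0.2466  0.024 ]
side 191 rgb [167. 168. 179.] top [ 0.3524 -0.2677  0.383 ] onplane mask ctr z=.02 [ 0.5843 -0.0908  0.024 ]
side 209 rgb [169. 170. 181.] top [ 0.3004 -0.2752  0.3829] onplane mask ctr z=.02 [ 0.4808 -0.1058  0.024 ]
side 238 rgb [178. 177. 188.] top [ 0.4441 -0.2428  0.0351] onplane mask ctr z=.02 [ 0.4437 -0.2417  0.024 ]
side 220 rgb [164. 105.  82.] top [ 0.3534 -0.3462  0.3828] onplane mask ctr z=.02 [ 0.5866 -0.2465  0.024 ]
pan (0.5195446610450745, 0.20669668912887573) 0.11074802279472351 0.15127492954101296 [0.43854063 0.09876667 0.14005678] [0.61731367 0.31119021 0.17144648]
```

View pics/c.png

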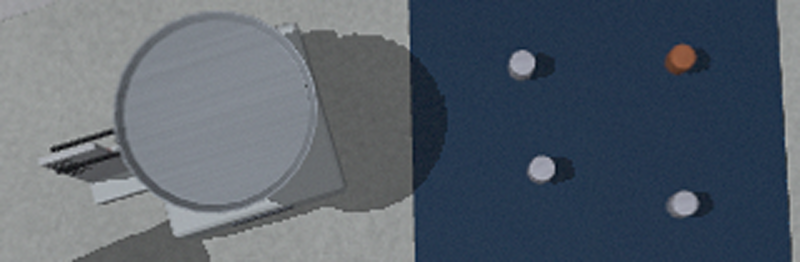

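The crop confirms it: silver ingots at (521,65), (541,168) and (683,204), copper at (682,58). I'll take the two silver ingots nearest the pan, at about (0.484,-0.105) and (0.588,-0.090). The pan is at about (0.528,0.189).

Request:
servo_tool(plan=[[[0,0.018,0.038,0,0,0,0],[0,0.018,0.038,0,0,0,0],[0,0.018,0.038,0,0,0,0],[0,0.018,0.038,0,0,0,0],[0,0.018,0.038,0,0,0,0],[0,0.018,0.038,0,0,0,0],[0,0.018,0.038,0,0,0,0],[0,0.018,0.038,0,0,0,0],[0,0.018,0.038,0,0,0,0],[0,0.018,0.038,0,0,0,0],[0,0.018,0.038,0,0,0,0],[0,0.018,0.038,0,0,0,0],[0,0.018,0.038,0,0,0,0],[0,0.018,0.034,0,0,0,0],[0,0,0,-0.03,0,0,0],[0,0,0,-0.03,0,0,0],[0,0,0,0,0,0,0],[0,0,0,0,0,0,0],[0,0,0,0,0,0,0]]])

```text
clock: 2.0
eef_pos: [0.4829, -0.1068, 0.1871]
ee_rot: [-3.141, 0.002, -2.794]
force: [-0.1, 0.2, 0.4]
opening: 1.003
grasp_force: 0.0
```

Run:
```python
from h import *
s=arm.read_state(); print(s['clock'],s['eef_pos'],s['ee_rot'])
pt=T('wrist'); im,d=vision.snapshot('wrist')
K=np.array([R for R in [0]])
m=((im.min(2)>90)).astype(np.uint8)
n,l,st,c=cv2.connectedComponentsWithStats(m)
for i in range(1,n):
    if st[i,4]>200: print(st[i],c[i].round(), onplane(pt,c[i],.028).round(4), depthpt(pt,c[i],d).round(4))
cv2.imwrite('pics/d.png',im[:,:,::-1])
```

```text
2.0 [ 0.4829005  -0.10684441  0.1870961 ] [-3.14071554e+00  1.77904791e-03 -2.79387972e+00]
[    0     0   512   244 66185] [305.  90.] [ 0.37   -0.0884  0.028 ] [ 0.3659 -0.0843  0.0008]
[133  96  31  25 611] [148. 108.] [ 0.4442 -0.2401  0.028 ] [ 0.4436 -0.2377  0.0348]
[242 168  23  27 495] [253. 181.] [ 0.4814 -0.1059  0.028 ] [ 0.4798 -0.1065  0.0349]
[130 220  44  24 575] [153. 232.] [ 0.5833 -0.1983  0.028 ] [ 0.4913 -0.1622  0.1912]
[126 269  28  30 649] [140. 283.] [ 0.6596 -0.197   0.028 ] [ 0.4964 -0.1538  0.2271]
[ 303  268   74   26 1247] [340. 281.] [0.5678 0.0461 0.028 ] [ 0.4736 -0.0641  0.2121]
[    0   329   346    55 17264] [175. 358.] [ 0.7626 -0.1219  0.028 ] [ 0.4627 -0.1309  0.2853]
[346 353  19  20 272] [355. 364.] [0.6853 0.1257 0.028 ] [0.7106 0.1499 0.    ]
```

View pics/d.png

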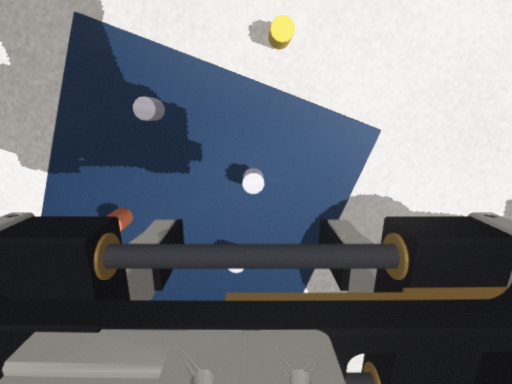

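The wrist view shows the target ingot at (253,181), which works out to (0.482,-0.106), right under the tool. I'll descend, grip and lift.

Request:
servo_tool(plan=[[[0,0,0.001,-0.035,0,0,0],[0,0,0,-0.035,0,0,0],[0,0,0,-0.035,0,0,0],[0,0,0,-0.03,0,0,0],[0,0,0,-0.02,0,0,0],[0,0,0,-0.005,0,0,0],[0,0,0,0,0,0,0],[0,0,0,0,0,0,0],[1,0,0,0,0,0,0],[1,0,0,0,0,0,0],[1,0,0,0,0,0,0],[1,0,0,0,0,0,0],[1,0,0,0,0,0,0],[1,0,0,0,0,0,0],[1,0,0,0,0,0,0],[1,0,0,0,0,0,0]]])

```text
clock: 3.65
eef_pos: [0.482, -0.1056, 0.0255]
ee_rot: [3.142, -0.0, -2.794]
force: [1.2, 1.0, -0.2]
opening: 0.336
grasp_force: 0.0
```

Request:
servo_tool(plan=[[[1,0,0,0,0,0,0],[1,0,0,0,0,0,0],[1,0,0,0,0,0,0],[1,0,0,0,0,0,0]]])

```text
clock: 4.05
eef_pos: [0.482, -0.1056, 0.0255]
ee_rot: [3.142, -0.0, -2.794]
force: [1.1, 0.6, -0.1]
opening: 0.271
grasp_force: 30.0
```

Request:
servo_tool(plan=[[[1,0,0,0.03,0,0,0],[1,0,0,0.04,0,0,0],[1,0,0,0.04,0,0,0],[1,0,0,0.04,0,0,0],[1,0,0,0.04,0,0,0],[1,0,0.01,0.01,0,0,0],[1,0.002,0.035,0,0,0,0],[1,0.002,0.035,0,0,0,0],[1,0.002,0.035,0,0,0,0],[1,0.002,0.035,0,0,0,0],[1,0.002,0.035,0,0,0,0],[1,0.002,0.035,0,0,0,0],[1,0.002,0.035,0,0,0,0],[1,0.002,0.03,0,0,0,0],[1,0.002,0.01,0,0,0,0],[1,0,0,0,0,0,0],[1,0,0,0,0,0,0]]])

```text
clock: 5.75
eef_pos: [0.4995, 0.189, 0.2249]
ee_rot: [-3.141, -0.001, -2.794]
force: [-0.7, 0.1, -1.6]
opening: 0.277
grasp_force: 30.0
```

Run:
```python
from h import *
s=arm.read_state(); print(s['clock'],s['eef_pos'],s['opening'],s['grasp_force'])
pt=T('side'); im,d=vision.snapshot('side')
cv2.imwrite('pics/e.png',cv2.resize(im[60:240,150:390],(800,600),interpolation=cv2.INTER_CUBIC)[:,:,::-1])
```

```text
5.75 [0.4995036  0.18895634 0.22485897] 0.27742619322134615 29.99967775424011
```

View pics/e.png

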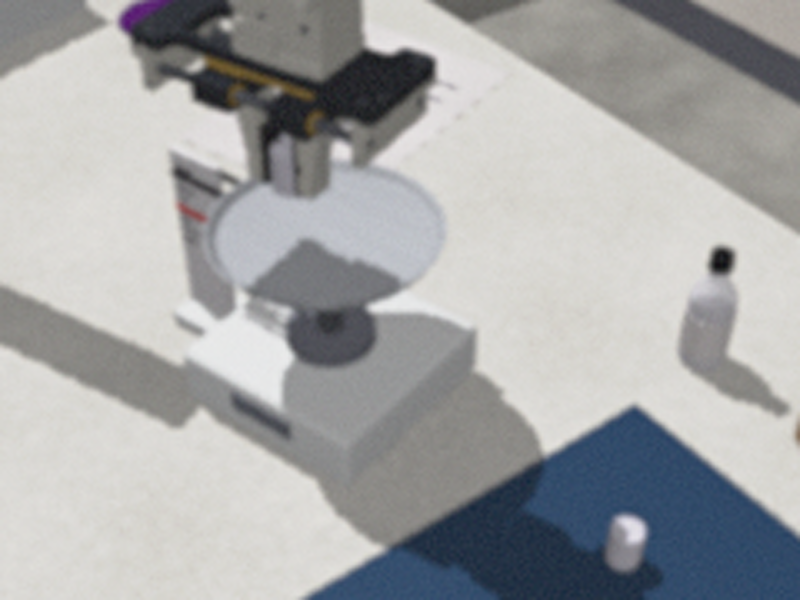

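The side view shows the ingot upright between the fingers, around (285,165), above the pan's near half. I'll lower it slowly, following the pan down about 20 mm, and then release.

Request:
servo_tool(plan=[[[1,0,0,-0.02,0,0,0],[1,0,0,-0.015,0,0,0],[1,0,0,-0.007,0,0,0],[1,0,0,-0.005,0,0,0],[1,0,0,-0.004,0,0,0],[1,0,0,-0.003,0,0,0],[1,0,0,-0.003,0,0,0],[1,0,0,-0.003,0,0,0],[1,0,0,-0.003,0,0,0],[1,0,0,-0.003,0,0,0],[1,0,0,-0.003,0,0,0],[1,0,0,-0.002,0,0,0],[1,0,0,-0.001,0,0,0],[1,0,0,0,0,0,0],[1,0,0,0,0,0,0],[1,0,0,0,0,0,0]]])

```text
clock: 7.4
eef_pos: [0.5001, 0.1895, 0.1537]
ee_rot: [3.141, 0.0, -2.794]
force: [-0.4, 0.2, 0.4]
opening: 0.272
grasp_force: 30.0
```

Request:
servo_tool(plan=[[[0.5,0,0,0,0,0,0],[0.5,0,0,0,0,0,0],[0.5,0,0,0,0,0,0],[0.5,0,0,0,0,0,0],[0.5,0,0,0,0,0,0],[0.5,0,0,0,0,0,0],[0.5,0,0,0.005,0,0,0],[0.5,0,0,0.015,0,0,0],[0.5,0,0,0.03,0,0,0],[0.5,0,0,0.04,0,0,0],[0,0,0,0,0,0,0],[0,0,0,0,0,0,0],[0,0,0,0,0,0,0]]])

```text
clock: 8.7
eef_pos: [0.4996, 0.1892, 0.2431]
ee_rot: [3.142, -0.001, -2.794]
force: [1.1, -0.4, -1.1]
opening: 0.716
grasp_force: 0.0
```

Run:
```python
from h import *
im,d=vision.snapshot('side')
cv2.imwrite('pics/f.png',cv2.resize(im[60:240,150:390],(800,600),interpolation=cv2.INTER_CUBIC)[:,:,::-1])
```

```text
(no output)
```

View pics/f.png

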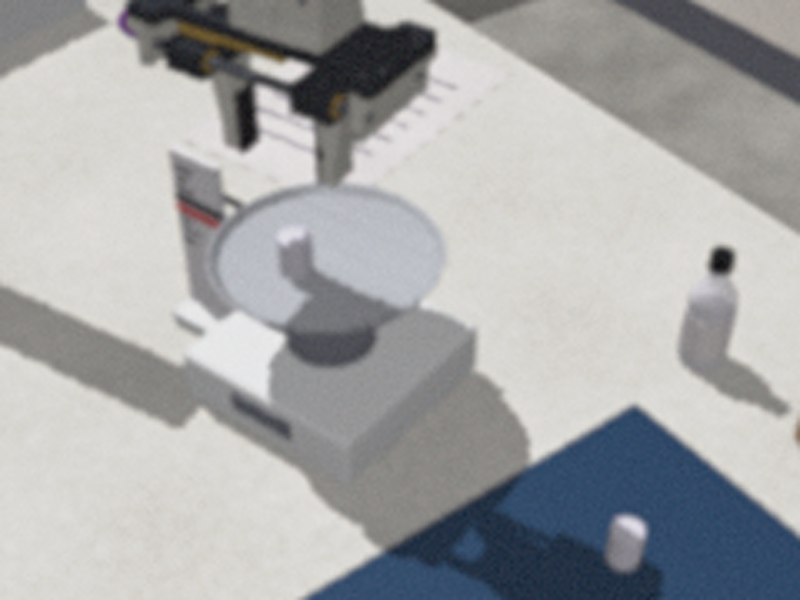

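The ingot stands upright in the pan at (293,250) and the pan has sunk evenly. I'll go to the second ingot and check the pan height and its position on the way.

Request:
servo_tool(plan=[[[0,0.01,-0.035,0,0,0,0],[0,0.011,-0.035,0,0,0,0],[0,0.011,-0.035,0,0,0,0],[0,0.011,-0.035,0,0,0,0],[0,0.011,-0.035,0,0,0,0],[0,0.011,-0.035,0,0,0,0],[0,0.011,-0.035,-0.01,0,0,0],[0,0.011,-0.034,-0.04,0,0,0],[0,0,0,0,0,0,0],[0,0,0,0,0,0,0],[0,0,0,0,0,0,0]]])

```text
clock: 9.85
eef_pos: [0.5866, -0.0869, 0.1966]
ee_rot: [-3.141, 0.0, -2.793]
force: [0.5, -0.6, 0.3]
opening: 0.999
grasp_force: 0.0
```

```bash
cat > m.py <<'E'
from h import *
s=arm.read_state(); print(s['clock'],s['eef_pos'])
pt=T('wrist'); im,d=vision.snapshot('wrist')
n,l,st,c=cv2.connectedComponentsWithStats((im.min(2)>90).astype(np.uint8))
for i in range(1,n):
    if 200<st[i,4]<2000: print(c[i].round(), onplane(pt,c[i],.028).round(4), depthpt(pt,c[i],d).round(4))
pt=T('top'); im,d=vision.snapshot('top')
P=np.array([depthpt(pt,(u,v),d) for v in range(120,230) for u in range(120,225)])
near=P[np.hypot(P[:,0]-.528,P[:,1]-.189)<.078]
print('floor',np.median(near[:,2]))
t=near[near[:,2]>np.median(near[:,2])+.02]
print('ingot tops',len(t),t.min(0),t.max(0))
r=P[(P[:,2]>np.median(near[:,2])-.005)&(P[:,1]<.29)&(P[:,2]<.18)]; print('pan bounds',r.min(0),r.max(0))
E
python3 m.py
```

```text
9.85 [ 0.58656255 -0.0868767   0.19661223]
[160.  10.] [ 0.4503 -0.236   0.028 ] [ 0.452  -0.233   0.0353]
[249. 178.] [ 0.5852 -0.0907  0.028 ] [ 0.5838 -0.0911  0.0345]
[143. 232.] [ 0.6958 -0.1924  0.028 ] [ 0.5966 -0.1475  0.2007]
[150. 287.] [ 0.7717 -0.165   0.028 ] [ 0.6075 -0.1308  0.228 ]
[355. 364.] [0.7968 0.1537 0.028 ] [8.216e-01 1.774e-01 5.000e-04]
floor 0.5979391576922576
ingot tops 259 [0.47774353 0.11162459 0.61800139] [0.52050831 0.13344813 0.63443061]Traceback (most recent call last):
  File "m.py", line 13, in <module>
    r=P[(P[:,2]>np.median(near[:,2])-.005)&(P[:,1]<.29)&(P[:,2]<.18)]; print('pan bounds',r.min(0),r.max(0))
                                                                                          ~~~~~^^^
    return umr_minimum(a, axis, None, out, keepdims, initial, where)
ValueError: zero-size array to reduction operation minimum which has no identity
```

The arm blocks the top camera, so I'll check the height by the side camera later. The ingot is at (0.585,-0.091): descend and grip.

Request:
servo_tool(plan=[[[0,-0.001,-0.004,-0.035,0,0,0],[0,0,0,-0.035,0,0,0],[0,0,0,-0.035,0,0,0],[0,0,0,-0.035,0,0,0],[0,0,0,-0.025,0,0,0],[0,0,0,-0.006,0,0,0],[0,0,0,0,0,0,0],[0,0,0,0,0,0,0],[1,0,0,0,0,0,0],[1,0,0,0,0,0,0],[1,0,0,0,0,0,0],[1,0,0,0,0,0,0],[1,0,0,0,0,0,0],[1,0,0,0,0,0,0],[1,0,0,0,0,0,0],[1,0,0,0,0,0,0],[1,0,0,0,0,0,0],[1,0,0,0,0,0,0],[1,0,0,0,0,0,0],[1,0,0,0,0,0,0]]])

```text
clock: 11.95
eef_pos: [0.5853, -0.0912, 0.0252]
ee_rot: [3.142, -0.0, -2.794]
force: [0.6, 0.3, -0.3]
opening: 0.276
grasp_force: 30.0
```

```bash
cat > p.py <<'E'
from h import *
pt=T('side'); im,d=vision.snapshot('side')
P=np.array([depthpt(pt,(u,v),d) for v in range(90,210) for u in range(180,300)])
near=P[np.hypot(P[:,0]-.528,P[:,1]-.189)<.07]
f=np.median(near[(near[:,2]>.09)&(near[:,2]<.17),2]); print('floor',f)
t=near[(near[:,2]>f+.026)&(near[:,2]<f+.04)]; print('tops',t.min(0),t.max(0))
cv2.imwrite('pics/side_last.png',cv2.resize(im[60:240,150:390],(800,600),interpolation=cv2.INTER_CUBIC)[:,:,::-1])
E
python3 p.py
```

```text
floor 0.12926116629294265
tops [0.48579512 0.17590373 0.15537998] [0.50867682 0.20080965 0.16210312]
```

Floor is at 0.129 m with ingot 1 at (0.497,0.188), so the half-way stage is met. Lift and carry ingot 2 to (0.553,0.189).

Request:
servo_tool(plan=[[[1,0,0,0.03,0,0,0],[1,0,0,0.04,0,0,0],[1,0,0,0.04,0,0,0],[1,0,0,0.04,0,0,0],[1,0,0,0.04,0,0,0],[1,0,0.01,0.01,0,0,0],[1,-0.004,0.035,0,0,0,0],[1,-0.004,0.035,0,0,0,0],[1,-0.004,0.035,0,0,0,0],[1,-0.004,0.035,0,0,0,0],[1,-0.004,0.035,0,0,0,0],[1,-0.004,0.035,0,0,0,0],[1,-0.004,0.035,0,0,0,0],[1,-0.004,0.02,0,0,0,0],[1,0,0.005,0,0,0,0],[1,0,0,0,0,0,0],[1,0,0,0,0,0,0]]])

```text
clock: 13.7
eef_pos: [0.5531, 0.1881, 0.2249]
ee_rot: [-3.141, -0.001, -2.794]
force: [-0.5, 0.6, -0.8]
opening: 0.277
grasp_force: 30.0
```

Request:
servo_tool(plan=[[[1,0,0,-0.02,0,0,0],[1,0,0,-0.02,0,0,0],[1,0,0,-0.015,0,0,0],[1,0,0,-0.008,0,0,0],[1,0,0,-0.005,0,0,0],[1,0,0,-0.003,0,0,0],[1,0,0,-0.003,0,0,0],[1,0,0,-0.003,0,0,0],[1,0,0,-0.003,0,0,0],[1,0,0,-0.003,0,0,0],[1,0,0,-0.003,0,0,0],[1,0,0,-0.003,0,0,0],[1,0,0,-0.002,0,0,0],[1,0,0,-0.001,0,0,0],[1,0,0,0,0,0,0],[1,0,0,0,0,0,0],[1,0,0,0,0,0,0]]])

```text
clock: 15.4
eef_pos: [0.5533, 0.1888, 0.1334]
ee_rot: [3.142, 0.0, -2.794]
force: [-0.2, 0.0, -0.6]
opening: 0.274
grasp_force: 30.0
```

Request:
servo_tool(plan=[[[0.5,0,0,0,0,0,0],[0.5,0,0,0,0,0,0],[0.5,0,0,0,0,0,0],[0.5,0,0,0,0,0,0],[0.5,0,0,0,0,0,0],[0.5,0,0,0,0,0,0],[0.5,0,0,0.005,0,0,0],[0.5,0,0,0.015,0,0,0],[0.5,0,0,0.03,0,0,0],[0.5,0,0,0.04,0,0,0],[0.5,0,0,0.04,0,0,0],[0.5,0,0,0,0,0,0],[0.5,0,0,0,0,0,0],[0.5,0,0,0,0,0,0],[0.5,0,0,0,0,0,0],[0.5,0,0,0,0,0,0]]])

```text
clock: 17.0
eef_pos: [0.553, 0.1885, 0.2623]
ee_rot: [-3.141, -0.002, -2.794]
force: [0.1, -0.3, 0.1]
opening: 0.502
grasp_force: 0.0
```

```bash
python3 p.py
```

```text
floor 0.10907919061685711
tops [0.48546946 0.17524965 0.13526845] [0.56373773 0.20171136 0.14267816]
```

View pics/side_last.png

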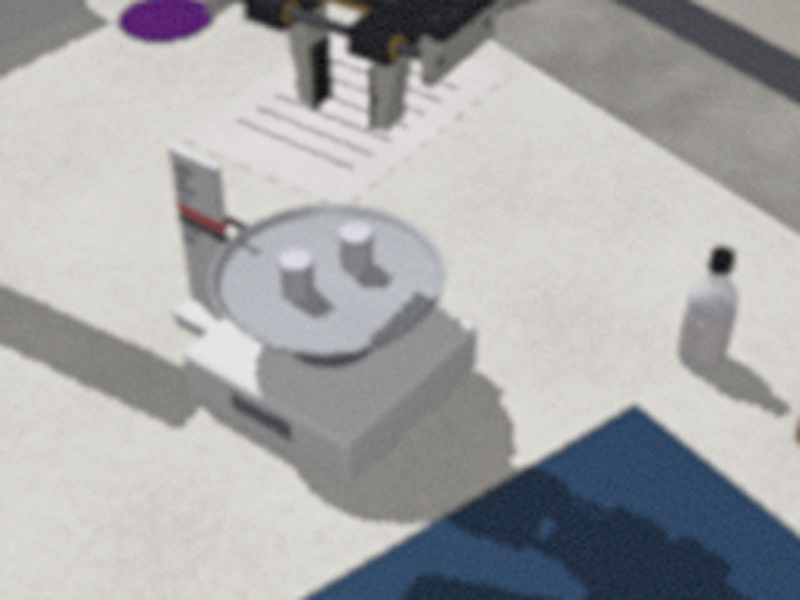

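Both ingots stand in the pan, at (297,280) and (356,253). The floor is at 0.109 m, the pointer is on the red mark at (205,225), and the gripper is clear. Handing in.

```bash
python3 -c "
from h import *
print(workorder.job_done())"
```

```text
the job is handed in; nothing more can be done
None
```

Two silver ingots are in the pan and it has settled at 0.109 m with the pointer on the red mark; the third silver ingot was left on the mat, and I handed the job in at about 17 s (the hand-in returned no verdict).

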